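# Register a brass bar blank against the stops of a marking-out plate

## Task

On the dark steel marking-out plate, push the longer of the two brass bars up against the raised stops: one long side along the long fence and one end against the short end stop, so that it sits square in their corner, then let go of it. Slide it flat on the plate, never lifting it off, and leave the short bar and the round disc where they lie. This is rough marking out, so a gap of a few millimetres does no harm.

Things in the scene. Friction and masses are not known exactly. Their poses are not given: they have to be found in the camera images.
- stop_corner (a point): Where the inner faces of the fixed dark steel plate's two stops meet at the plate's top (15 mm over the bench). z up; x = 0 is the long fence's face (+x into it, roughly away from the robot), from y = 0 to -395 mm; y = 0 is the end stop's face (+y into it, roughly to the robot's left), from x = 0 to -65 mm. Stops 25 mm thick, 25 mm high with screws. Plate top reaches to x = -215, y = -395 mm.
- long_bar: The longer brass bar, 36 mm wide (own x) x 120 mm long (own y) x 18 mm high, 0.4 to 0.8 kg, loose on the plate, within 20 degrees of the fence's direction, well short of both stops, the way to the fence and then along it to the end stop being free. Origin: centre of its underside, z up; when registered it is 18 mm short of the fence's face and 60 mm short of the end stop's.
- short_bar: Bystander: the shorter brass bar blank, 36 mm wide (its own x) x 70 mm long (its own y) x 18 mm high, loose on the plate, either to the left or to the right of the long bar and about level with it. Origin: centre of its underside, z up. Leave it alone.
- disc_blank: Bystander: a round brass disc blank, 46 mm diameter x 18 mm high, lying on the bench beyond the right-hand edge of the plate. Origin: centre of its underside, z up. Leave it alone.
Not all that is in view belongs to the job. What is shaped like the long_bar but orange or turquoise is not meant.

How it is judged:
By the outcome, as a careful person would: the job done as asked, in the order asked, and still so for the second after the job is handed in, with the robot touching nothing.
It also fails if it takes over 48 s, if anything falls off the work surface, if the arm or the gripper's body presses on something with over 40 N, if the wrist force passes 120 N, or if a joint passes its speed limit or range.

## Robot

A 7-joint arm with a two-finger parallel gripper is mounted at the origin on the work surface. World frame = base frame: x ahead of the robot, y to its left, z up, the work surface at z = 0. Lengths are in mm, angles in rad, forces in N, time in s.
With the tool pointing down it reaches from about 400 to 875 mm from the base axis. Payload 4.4 kg.
Tool frame: the origin (TCP) lies at the very end of the fingers, on their centre line; the grasp point (between the pads) lies 19 mm behind it; z points along the fingers, x is the direction in which the jaws open and shut, and the axes are right-handed (so a half turn about z gives the same grasp; the last joint's range is limited). The gripper opens to 85 mm and grips with 20 to 120 N. Pads are 22 mm wide; open, the fingers measure 114 mm over their backs; the gripper's body (76 mm by 85 mm) begins 54 mm behind the grasp point. The pads swing forward as they close: fully open they stand 13 mm farther back than shut.
Start: joints at [1.17, 0.628, 0.038, 1.517, -0.027, 0.996, -0.02], TCP at [213.605, -613.914, 231.313] pointing down, gripper open.
Joint ranges: [-3.06, 3.06], [-0.37, 2.12], [-1.25, 1.32], [0.18, 2.47], [-1.1, 4.24], [0.23, 1.98], [-2.94, 2.94]. Speed limits (rad/s): [2.57, 2.57, 3.14, 3.14, 3.14, 3.14, 3.14].

## Interface

Orientations are given as [roll, pitch, yaw] about the fixed x, y, z axes, in that order (R = Rz(yaw) Ry(pitch) Rx(roll)).
In Python, from cell import ctrl gives the robot as it stands.
- The arm moves only by the shell command python3 -m creep 'ROWS'. ROWS is text: rows parted by semicolons, each of 7 numbers parted by spaces: the shift along the tool's x, y, z in units of 40 mm (1.0 is 40 mm), then the turn, a rotation vector about the tool's x, y, z in degrees, then the closure, from 0 (fully open) to 1 (shut). In form: x y z rx ry rz grip; .... A call has 1 to 10 rows; each row is the pose to reach, as a shift and turn from the pose commanded when the call began, along the tool's axes at that moment; what a row does not reach only later rows make up. A row lasts 1/12 s, in which the tool goes at most 41.7 mm and 7.16 degrees, less where a joint would pass 70% of its speed; a pose out of reach is approached as far as the arm can. A call with a gripper value outside its range is refused whole. The fingers move at their own pace and stop on an object; the grip force is fixed at half the most. Time passes only in rows, so rows that repeat a pose let the fingers close. It gives the time, the measured TCP pose, the force and the opening at its end, in the units of the state.
- ctrl.read_state(): the state, without advancing time (a new reading comes with each control period).
- ctrl.get_image(name): name is "scene" or "top" or "wrist"; returns a dict with "img" (400x640x3 uint8, red, green, blue), "vfov" (degrees; the focal length in pixels is half the picture's height over the tangent of half this angle, whatever the lens; pixels are square), "cx", "cy" (the principal point, pixels), "T" (4x4, takes a point from camera to world coordinates); the wrist camera has in their place "tool_from_camera" (4x4, takes a point from camera to tool coordinates, whose origin is the TCP and whose axes are the tool frame's). Camera axes: x right, y up, looking along -z (the intrinsics and any distortion apply to the point x, -y, -z); pixel columns grow to the right and rows downward; lengths in mm; the calibration is good to about 2 mm. A picture is of the moment at which its call begins: read the wrist's pose just before it. There is no depth.
- ctrl.finish_job(): hands the job in, once; it reports no verdict.
Trained networks look in the newest picture that a camera, given by its name, has taken for a name from the list of things; names that differ only in an ending like _2 or _b are one class to them, and where a whole thing is asked for, a point or a joint stands for the part that bears it (a point fixed in the world has none). Each returns a list of dicts, best first, with "score" (0 to 1); they miss things now and then, are a little off and sometimes report something else, mostly with a low value. They report only what shows in the picture. A call takes as long as a camera call. They do not tell look-alikes from the thing itself.
- ctrl.boxes_of(camera, thing): "rect" ([left, top, right, bottom] in pixels, round what is visible of it).
- ctrl.cut_out(camera, thing): "pixels" (400x640 bool, what is visible of it) and "rect" ([left, top, right, bottom] in pixels, round what is visible of it).
The state is a dict: "clock": time; "qpos": joint angles; "qd": joint speeds; "tau": joint torques, N m; "eef_pos": TCP position; "tool_rot": TCP orientation; "force": force on the tool from outside, world axes, zero at the start; "torque": the same for the moment, N m; "width": finger opening in mm.
Only numpy, scipy, OpenCV 4.12 (cv2) and the standard library are available. Lean on these libraries where they do the work, as an engineer would, in place of code of your own. Each camera call takes 0.05 s, during which the arm holds its last target.

## Working session

There is one attempt and no reset: what is moved stays moved. The work goes in short steps, Python scripts to look and compute and a shell command to move; the robot and the scene stay as the last step left them, time stands still between calls to the robot, and variables do not carry over. Pictures are saved under pics/ and viewed, and the job is handed in when it is done.

```bash
ls; mkdir -p pics; python3 - <<'E'
from cell import ctrl
import cv2
s=ctrl.read_state(); print({k:s[k] for k in ('clock','eef_pos','tool_rot','force','width')})
for n in ('scene','top','wrist'):
    d=ctrl.get_image(n); cv2.imwrite(f'pics/{n}0.png',d['img'][:,:,::-1])
    print(n,{k:d[k] for k in d if k!='img'})
    for t in ('long_bar','short_bar','disc_blank'):
        print(t,[(b['rect'],b['score']) for b in ctrl.boxes_of(n,t)])
E
```

```text
pics
{'clock': 0.0, 'eef_pos': array([ 213.38830779, -613.31102361,  230.39006277]), 'tool_rot': array([ 3.14156280e+00,  1.90052847e-03, -1.23600356e+00]), 'force': array([ 0.00882995, -0.49046382,  0.21793205]), 'width': 85.53937504786239}
scene {'vfov': 54.18524837449131, 'cx': 316.06615943400897, 'cy': 194.2478044330177, 'T': array([[-8.96603466e-01, -3.05004404e-01,  3.21052238e-01,
         9.36957358e+02],
       [ 4.42776550e-01, -6.05750574e-01,  6.61071228e-01,
         6.18671816e+02],
       [-7.15205814e-03,  7.34873156e-01,  6.78166862e-01,
         7.35242977e+02],
       [ 0.00000000e+00,  0.00000000e+00,  0.00000000e+00,
         1.00000000e+00]])}
long_bar [([376.0, 153.7, 412.8, 173.6], 0.86), ([339.7, 197.3, 373.2, 230.3], 0.75), ([209.1, 254.3, 266.5, 272.4], 0.63), ([437.3, 209.8, 477.4, 238.0], 0.61)]
short_bar [([322.9, 159.4, 346.9, 178.7], 0.51)]
disc_blank [([311.3, 135.8, 330.1, 144.8], 0.69)]
top {'vfov': 51.034558459108304, 'cx': 316.3262675384913, 'cy': 199.6936605492204, 'T': array([[ 2.90868999e-02,  9.86610145e-01, -1.60481692e-01,
         4.0774133
[... 309 characters left out ...]
3), ([217.0, 277.8, 236.8, 329.8], 0.88), ([267.9, 72.7, 306.4, 115.6], 0.77), ([316.7, 283.5, 358.0, 329.0], 0.74)]
short_bar [([340.9, 221.7, 375.4, 234.3], 0.87)]
disc_blank [([412.1, 235.7, 428.0, 254.0], 0.5)]
wrist {'vfov': 69.62451848006461, 'cx': 316.5313722649123, 'cy': 201.17948191143023, 'tool_from_camera': array([[ 9.99999545e-01, -1.18535127e-04,  9.46496776e-04,
        -3.71438037e-01],
       [ 1.81192710e-04, -9.50579425e-01, -3.10481439e-01,
        -8.01757180e+01],
       [ 9.36523318e-04,  3.10481469e-01, -9.50578971e-01,
        -1.42977675e+02],
       [ 0.00000000e+00,  0.00000000e+00,  0.00000000e+00,
         1.00000000e+00]])}
long_bar []
short_bar []
disc_blank []
```

View pics/top0.png

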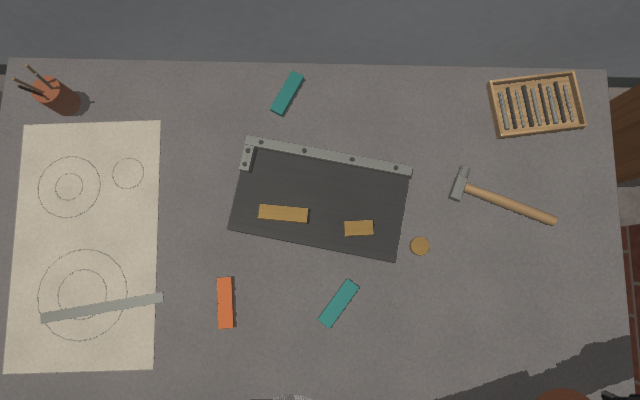

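```bash
python3 - <<'E'
import cv2
a=cv2.imread('pics/top0.png')[170:270,220:440]
cv2.imwrite('pics/top0c.png',cv2.resize(a,None,fx=3.6,fy=3.6,interpolation=cv2.INTER_CUBIC))
E
```

```text
(no output)
```

View pics/top0c.png

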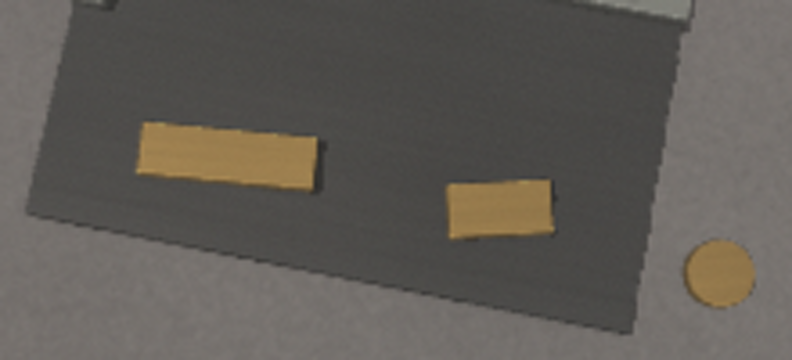

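View pics/scene0.png

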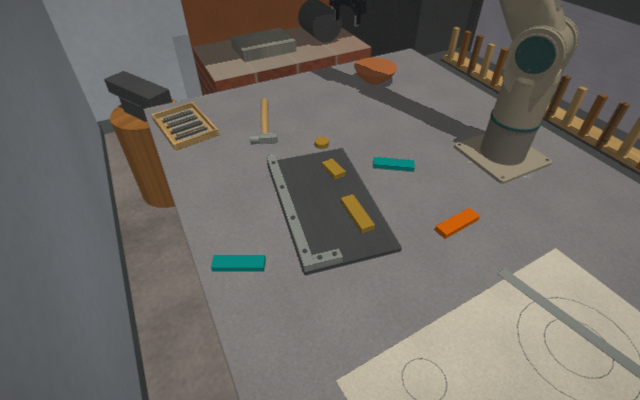

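The candidates in the top view are brass (283,213), orange (226,303), turquoise (287,93) and turquoise (338,303). Only the brass bar at (283,213) is brass and on the plate, and it is longer than the other brass piece at (358,228), so it is the long bar; the crop confirms this. The short bar is to its right.

```bash
cat > h.py <<'E'
import numpy as np, cv2
from scipy.spatial.transform import Rotation as R
def K(d):
    f=200/np.tan(np.radians(d['vfov'])/2); return f
def ray(d,px,T=None):
    T=d['T'] if T is None else T
    f=K(d); px=np.atleast_2d(px).astype(float)
    v=np.c_[(px[:,0]-d['cx'])/f,-(px[:,1]-d['cy'])/f,-np.ones(len(px))]
    return T[:3,3],v@T[:3,:3].T
def toz(d,px,z,T=None):
    o,v=ray(d,px,T); return o+v*((z-o[2])/v[:,2])[:,None]
def proj(d,P,T=None):
    T=d['T'] if T is None else T
    p=(np.atleast_2d(P)-T[:3,3])@T[:3,:3]; f=K(d)
    return np.c_[d['cx']+f*p[:,0]/-p[:,2],d['cy']-f*p[:,1]/-p[:,2]]
def wristT(d,s):
    W=np.eye(4); W[:3,:3]=R.from_euler('xyz',s['tool_rot']).as_matrix(); W[:3,3]=s['eef_pos']
    return W@d['tool_from_camera']
def brass(img,lo=None):
    h=cv2.cvtColor(img,cv2.COLOR_RGB2HSV)
    return ((h[...,0]>13)&(h[...,0]<26)&(h[...,1]>90)&(h[...,2]>90)).astype(np.uint8)
E
python3 - <<'E'
from h import *
from cell import ctrl
d=ctrl.get_image('top')
n,l,st,c=cv2.connectedComponentsWithStats(brass(d['img']))
for i in range(1,n):
    if st[i,4]>100 and 200<c[i][0]<440 and 150<c[i][1]<270:
        ys,xs=np.nonzero(l==i); P=toz(d,np.c_[xs,ys],33)[:,:2].astype(np.float32)
        r=cv2.minAreaRect(P); print(c[i],st[i,4],P.mean(0),r)
px=[(228,229),(395,262),(411,174)]
print(toz(d,px,15))
a=d['img'][125:265,215:425,::-1]
cv2.imwrite('pics/t1.png',cv2.resize(a[:55,:80],None,fx=10,fy=10,interpolation=cv2.INTER_CUBIC))
E
```

```text
[282.68825911 213.02294197] 741 [536.88306  34.46789] ((536.9281005859375, 34.49956130981445), (119.29373168945312, 37.015193939208984), 86.33076477050781)
[358.16930023 227.65462754] 443 [ 506.3586 -149.2664] ((506.24981689453125, -149.3293914794922), (36.79959487915039, 70.45548248291016), 4.478055477142334)
[419.38380282 245.54225352] 284 [ 467.5682  -296.04276] ((467.7198486328125, -296.2776184082031), (40.486083984375, 45.50212478637695), 1.6192469596862793)
[[ 495.80935068  169.28317202   15.        ]
 [ 427.24491195 -240.9420791    15.        ]
 [ 646.43938867 -281.12831563   15.        ]]
```

View pics/t1.png

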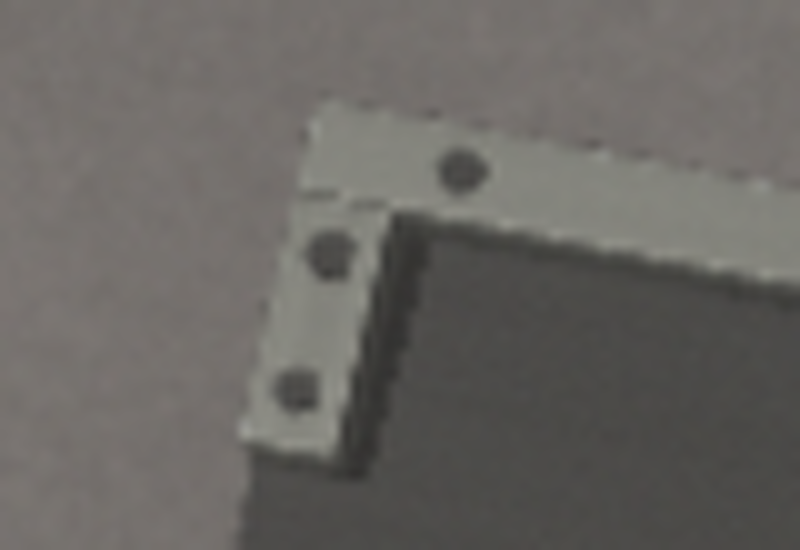

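```bash
python3 - <<'E'
from h import *
from cell import ctrl
from scipy.optimize import least_squares
d=ctrl.get_image('top')
px=np.array([(254.0,145.9),(248.8,169.6),(227.7,229.3),(395.2,262.2)])
# local pts
L=np.array([(0,0,40),(-65,0,40),(-215,25,15),(-215,-395,15)],float)
def f(p):
    c,s=np.cos(p[2]),np.sin(p[2])
    P=np.c_[p[0]+c*L[:,0]-s*L[:,1],p[1]+s*L[:,0]+c*L[:,1],L[:,2]]
    return (proj(d,P)-px).ravel()
r=least_squares(f,[680,100,-.165]); print(r.x,np.degrees(r.x[2]),r.fun.round(1))
x,y,a=r.x
Rm=np.array([[np.cos(a),-np.sin(a)],[np.sin(a),np.cos(a)]])
for b,yaw in(((536.9,34.5),-3.67),):
    print('bar in corner frame',Rm.T@(np.array(b)-[x,y]),yaw-np.degrees(a))
print('short',Rm.T@(np.array([506.3,-149.3])-[x,y]))
print('goal',np.array([x,y])+Rm@[-18,-60])
a2=d['img'][130:190,380:430,::-1]
cv2.imwrite('pics/t2.png',cv2.resize(a2,None,fx=10,fy=10,interpolation=cv2.INTER_CUBIC))
print(proj(d,[[x,y,0]]+np.c_[Rm@[0,-395],][None,:,0]*0 if 0 else [[*(np.array([x,y])+Rm@[0,-395]),40]]))
E
```

```text
[ 7.03460778e+02  1.11534528e+02 -1.64676621e-01] -9.43527538338136 [ 0.2 -0.7 -0.3  0.7 -0.6 -0.2  0.6  0.1]
bar in corner frame [-151.67892006 -103.29722461] 5.7652753833813595
short [-151.73399839 -289.62703158]
goal [675.86829248  55.29704335]
[[411.95390786 174.79451436]]
```

```bash
cat >> h.py <<'E'
C=np.array([703.46,111.53]); A=-0.16468
Rm=np.array([[np.cos(A),-np.sin(A)],[np.sin(A),np.cos(A)]])
def loc(p): return Rm.T@(np.asarray(p)[:2]-C)
def goto(s,lx,ly,z,yaw=A-np.pi/2):
    W=R.from_euler('xyz',s['tool_rot']); P=np.r_[C+Rm@[lx,ly],z]
    dp=W.inv().apply(P-s['eef_pos'])/40
    rv=(W.inv()*R.from_euler('xyz',[np.pi,0,yaw])).as_rotvec(degrees=True)
    print('row',dp.round(3),rv.round(2))
def st(s):
    print('t',round(s['clock'],2),'loc',loc(s['eef_pos']).round(1),'z',round(s['eef_pos'][2],1),'rpy',np.degrees(s['tool_rot']).round(2),'F',s['force'].round(1),'w',round(s['width'],1),'q7',s['qpos'][6].round(2))
E
python3 - <<'E'
from h import *
from cell import ctrl
s=ctrl.read_state(); st(s); goto(s,-203,-105,130)
E
```

```text
t 0.7 loc [-364.3 -795.9] z 231.3 rpy [-180.     -0.    -70.82] F [ 0.1 -0.1  0.3] w 85.2 q7 -0.02
row [-13.231 -11.813   2.534] [-0.   -0.   28.62]
```

```bash
python3 -m creep '-13.23 -11.81 0 0 0 28.6 1; -13.23 -11.81 0 0 0 28.6 1; -13.23 -11.81 0 0 0 28.6 1; -13.23 -11.81 0 0 0 28.6 1; -13.23 -11.81 0 0 0 28.6 1; -13.23 -11.81 0 0 0 28.6 1; -13.23 -11.81 0 0 0 28.6 1; -13.23 -11.81 0 0 0 28.6 1; -13.23 -11.81 0 0 0 28.6 1; -13.23 -11.81 0 0 0 28.6 1'
python3 - <<'E'
from h import *
from cell import ctrl
s=ctrl.read_state(); st(s); goto(s,-203,-105,130)
E
```

```text
clock: 1.53
eef_pos: [374.1, -227.4, 231.7]
tool_rot: [-3.141, -0.0, -1.735]
force: [0.8, -0.6, -0.1]
width: -0.3
t 1.53 loc [-269.3 -388.3] z 231.7 rpy [-1.7994e+02 -1.0000e-02 -9.9430e+01] F [ 0.8 -0.6 -0.1] w -0.3 q7 -1.17
row [-7.083 -1.657  2.542] [-0.06 -0.01  0.  ]
```

```bash
python3 -m creep '-7.08 -1.66 0 0 0 0 1; -7.08 -1.66 0 0 0 0 1; -7.08 -1.66 0 0 0 0 1; -7.08 -1.66 0 0 0 0 1; -7.08 -1.66 0 0 0 0 1; -7.08 -1.66 0 0 0 0 1; -7.08 -1.66 0 0 0 0 1; -7.08 -1.66 0 0 0 0 1; -7.08 -1.66 0 0 0 0 1; -7.08 -1.66 0 0 0 0 1'
python3 - <<'E'
from h import *
from cell import ctrl
s=ctrl.read_state(); st(s); goto(s,-203,-105,130)
d=ctrl.get_image('wrist'); cv2.imwrite('pics/w1.png',d['img'][...,::-1])
T=wristT(d,s)
n,l,q,c=cv2.connectedComponentsWithStats(brass(d['img']))
for i in range(1,n):
    if q[i,4]>500:
        ys,xs=np.nonzero(l==i); P=toz(d,np.c_[xs,ys],33,T)[:,:2]
        P=((P-C)@Rm).astype(np.float32)
        print(c[i],q[i],cv2.minAreaRect(P))
g=np.array([[0,0,40],[-65,0,40],[0,-200,40]]);g=np.c_[C+g[:,:2]@Rm.T,g[:,2]]
print(proj(d,g,T))
E
```

```text
clock: 2.37
eef_pos: [485.0, 38.9, 231.2]
tool_rot: [3.141, -0.001, -1.735]
force: [0.5, -0.5, -0.0]
width: 0.3
t 2.37 loc [-203.5 -107.5] z 231.2 rpy [ 1.7998e+02 -5.0000e-02 -9.9410e+01] F [ 0.5 -0.5 -0. ] w 0.3 q7 -1.82
row [-0.064 -0.015  2.531] [ 0.02 -0.05  0.03]
[311.69806259 130.07183308] [ 258  109  106   43 3355] ((-149.3289031982422, -100.83942413330078), (36.4954719543457, 119.71703338623047), 5.488775253295898)
[473.067889   129.70713578] [ 438  108   67   45 2018] ((-149.15335083007812, -285.79510498046875), (37.894874572753906, 73.1453857421875), 14.005729675292969)
[586.76818491 139.97960571] [ 562  122   50   38 1471] ((-159.978515625, -422.1878356933594), (56.01060485839844, 42.60157012939453), 76.84761810302734)
[[206.49859351 -27.07248819]
 [213.91227361  47.71965619]
 [412.5944548  -26.93293756]]
```

View pics/w1.png

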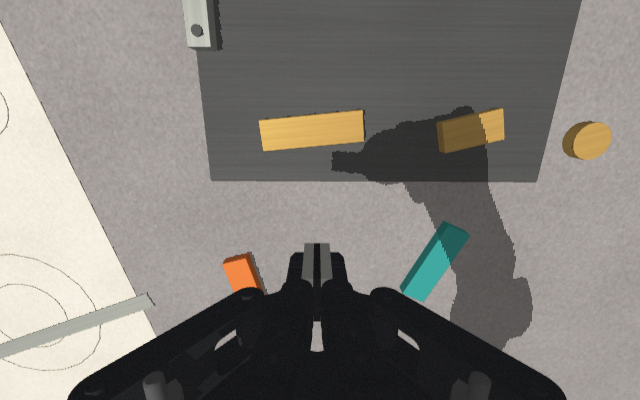

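The wrist view shows the long bar at (312,130), the end stop's front at (200,45) where predicted, the short bar at (473,130) and the disc at (587,140). The pose agrees with the top camera to 2–3 mm. I'll lower behind the bar.

```bash
python3 -m creep '-0.14 0 1 0 0 0 1; -0.14 0 2 0 0 0 1; -0.14 0 3 0 0 0 1; -0.14 0 4 0 0 0 1; -0.14 0 4.6 0 0 0 1; -0.14 0 5 0 0 0 1; -0.14 0 5.2 0 0 0 1; -0.14 0 5.2 0 0 0 1; -0.14 0 5.2 0 0 0 1'
python3 - <<'E'
from h import *
from cell import ctrl
s=ctrl.read_state(); st(s); goto(s,-47,-102,22)
d=ctrl.get_image('wrist'); cv2.imwrite('pics/w2.png',d['img'][...,::-1])
E
```

```text
clock: 3.17
eef_pos: [486.5, 43.8, 23.8]
tool_rot: [-3.141, -0.0, -1.737]
force: [0.3, 0.6, -0.4]
width: 0.1
t 3.17 loc [-202.9 -102.4] z 23.8 rpy [-1.7998e+02 -2.0000e-02 -9.9520e+01] F [ 0.3  0.6 -0.4] w 0.1 q7 -1.79
row [-0.016 -3.897  0.047] [-0.02 -0.02 -0.09]
```

View pics/w2.png

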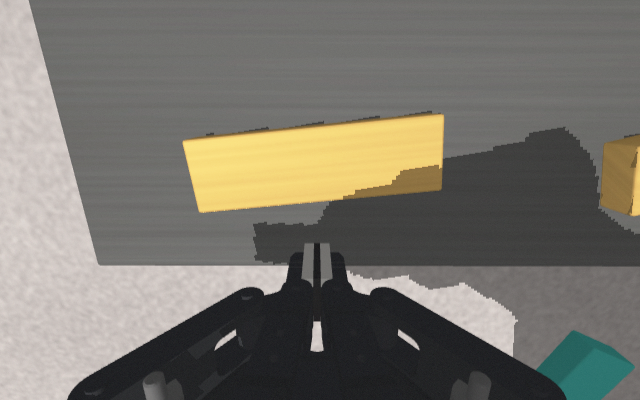

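The pusher is centred behind the bar. The bar spans px 190–443 and the tips are at 317. I'll open the jaws slightly for a wider pushing base, then push.

```bash
python3 -m creep '0 0 0.03 0 0 0 0.6; 0 0 0.03 0 0 0 0.6; 0 -0.2 0.03 0 0 0 0.6; 0 -0.4 0.03 0 0 0 0.6; 0 -0.6 0.03 0 0 0 0.6; 0 -0.8 0.03 0 0 0 0.6; 0 -1 0.03 0 0 0 0.6; 0 -1.2 0.03 0 0 0 0.6; 0 -1.4 0.03 0 0 0 0.6; 0 -1.4 0.03 0 0 0 0.6'
python3 - <<'E'
from h import *
from cell import ctrl
s=ctrl.read_state(); st(s); goto(s,-47,-102,22)
d=ctrl.get_image('wrist'); cv2.imwrite('pics/w3.png',d['img'][...,::-1])
E
```

```text
clock: 4.05
eef_pos: [543.5, 35.2, 22.1]
tool_rot: [-3.14, 0.0, -1.736]
force: [-0.1, -0.7, -1.0]
width: 33.7
t 4.05 loc [-145.3 -101.6] z 22.1 rpy [-179.89    0.    -99.46] F [-0.1 -0.7 -1. ] w 33.7 q7 -1.78
row [ 0.01  -2.457  0.006] [-0.11  0.   -0.03]
```

View pics/w3.png

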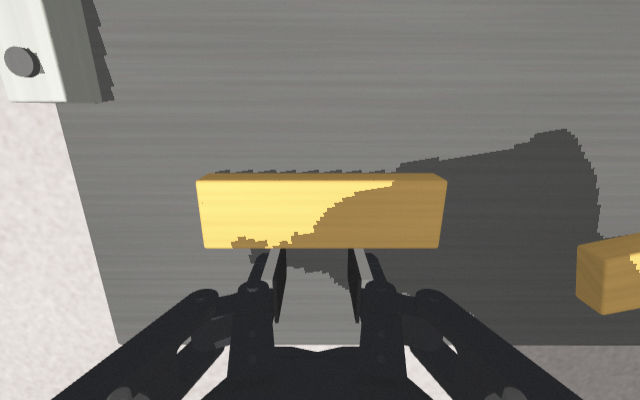

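The bar is square to the fence and sitting on the pads, with its rear edge at row 247. I'll continue pushing.

```bash
python3 -m creep '0 -0.2 0 0 0 0 0.6; 0 -0.4 0 0 0 0 0.6; 0 -0.6 0 0 0 0 0.6; 0 -0.8 0 0 0 0 0.6; 0 -1 0 0 0 0 0.6; 0 -1.2 0 0 0 0 0.6; 0 -1.4 0 0 0 0 0.6; 0 -1.6 0 0 0 0 0.6; 0 -1.8 0 0 0 0 0.6; 0 -2 0 0 0 0 0.6' && python3 -m creep '0 -0.1 0 0 0 0 0.6; 0 -0.2 0 0 0 0 0.6; 0 -0.3 0 0 0 0 0.6; 0 -0.35 0 0 0 0 0.6; 0 -0.4 0 0 0 0 0.6; 0 -0.4 0 0 0 0 0.6'
python3 - <<'E'
from h import *
from cell import ctrl
s=ctrl.read_state(); st(s); goto(s,-47,-102,22)
d=ctrl.get_image('wrist'); cv2.imwrite('pics/w4.png',d['img'][...,::-1])
E
```

```text
clock: 4.93
eef_pos: [621.2, 22.5, 22.0]
tool_rot: [3.142, -0.0, -1.735]
force: [-2.6, 0.5, -1.9]
width: 34.0
clock: 5.43
eef_pos: [636.7, 20.0, 22.2]
tool_rot: [-3.141, 0.0, -1.735]
force: [-2.2, -0.2, 0.2]
width: 34.2
t 5.43 loc [ -50.9 -101.3] z 22.2 rpy [-1.7996e+02  1.0000e-02 -9.9420e+01] F [-2.2 -0.2  0.2] w 34.2 q7 -1.75
row [ 0.018 -0.097  0.006] [-0.04  0.01  0.02]
```

View pics/w4.png

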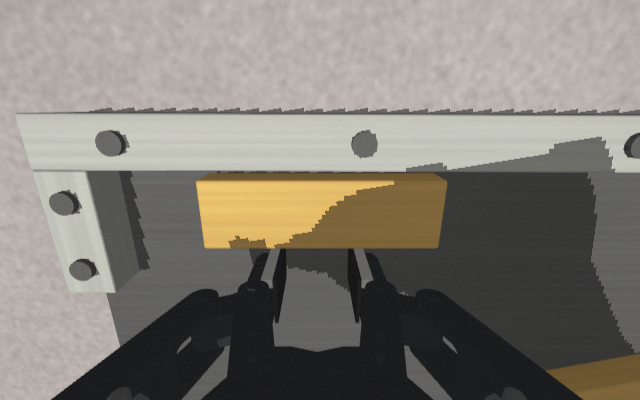

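Square, with only a few millimetres left to the fence. I'll nudge it 2 mm at a time while watching the force.

```bash
python3 -m creep '0 -0.05 0 0 0 0 0.6; 0 -0.1 0 0 0 0 0.6; 0 -0.1 0 0 0 0 0.6'; python3 -m creep '0 -0.03 0 0 0 0 0.6; 0 -0.06 0 0 0 0 0.6; 0 -0.06 0 0 0 0 0.6'
python3 - <<'E'
from h import *
from cell import ctrl
s=ctrl.read_state(); st(s)
E
```

```text
clock: 5.73
eef_pos: [640.8, 19.3, 22.2]
tool_rot: [-3.141, 0.0, -1.735]
force: [-2.7, 1.1, 1.7]
width: 34.3
clock: 5.98
eef_pos: [641.6, 19.2, 22.1]
tool_rot: [3.139, 0.0, -1.735]
force: [-5.7, 1.5, 4.0]
width: 34.1
t 5.98 loc [ -45.9 -101.2] z 22.1 rpy [179.87   0.   -99.43] F [-5.7  1.5  4. ] w 34.1 q7 -1.75
```

```bash
python3 -m creep '0 -0.03 0 0 0 0 0.6; 0 -0.06 0 0 0 0 0.6; 0 -0.06 0 0 0 0 0.6'
python3 - <<'E'
from h import *
from cell import ctrl
s=ctrl.read_state(); st(s)
d=ctrl.get_image('wrist'); a=d['img'][100:280,0:480,::-1];cv2.imwrite('pics/w5.png',cv2.resize(a,None,fx=1.6,fy=1.6))
E
```

```text
clock: 6.23
eef_pos: [641.6, 19.2, 21.9]
tool_rot: [3.135, -0.0, -1.735]
force: [-10.3, 1.9, 6.9]
width: 34.2
t 6.23 loc [ -45.8 -101.2] z 21.9 rpy [ 1.796e+02 -2.000e-02 -9.943e+01] F [-10.3   1.9   6.9] w 34.2 q7 -1.75
```

View pics/w5.png

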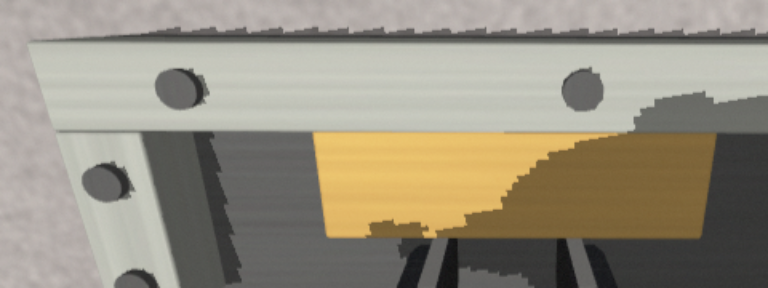

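The bar is flat against the fence: the TCP stopped and the force rose to 10 N. I'll back off, rise, and go round to its right end.

```bash
python3 -m creep '0 0.1 0 0 0 0 0.6; 0 0.2 0 0 0 0 0.6; 0 0.5 0 0 0 0 0.6; 0 0.7 0 0 0 0 0.6; 0 0.7 -0.8 0 0 0 0.8; 0 0.7 -1.5 0 0 0 1; 0 0.7 -1.5 0 0 0 1; 0 0.7 -1.5 0 0 0 1'
python3 - <<'E'
from h import *
from cell import ctrl
s=ctrl.read_state(); st(s); goto(s,-22,-190,22)
d=ctrl.get_image('wrist'); cv2.imwrite('pics/w6.png',d['img'][...,::-1])
T=wristT(d,s)
n,l,q,c=cv2.connectedComponentsWithStats(brass(d['img']))
for i in range(1,n):
    if q[i,4]>500:
        ys,xs=np.nonzero(l==i); P=toz(d,np.c_[xs,ys],33,T)[:,:2]
        print(c[i],q[i],cv2.minAreaRect(((P-C)@Rm).astype(np.float32)))
E
```

```text
clock: 6.95
eef_pos: [619.6, 23.1, 84.2]
tool_rot: [-3.136, 0.001, -1.735]
force: [-0.3, 0.6, -0.2]
width: -0.0
t 6.95 loc [ -68.3 -101. ] z 84.2 rpy [-1.7967e+02  6.0000e-02 -9.9420e+01] F [-0.3  0.6 -0.2] w -0.0 q7 -1.76
row [ 2.228 -1.147  1.558] [-0.33  0.06  0.02]
[320.32231755 150.9616566 ] [ 230  125  182   54 9441] ((-16.949560165405273, -102.50640869140625), (35.52354049682617, 119.40341186523438), 0.01034241821616888)
[542.17042607 309.05367586] [ 492  278  101   64 4788] ((-143.6714630126953, -282.1121520996094), (50.10783004760742, 78.01044464111328), 13.829244613647461)
```

View pics/w6.png

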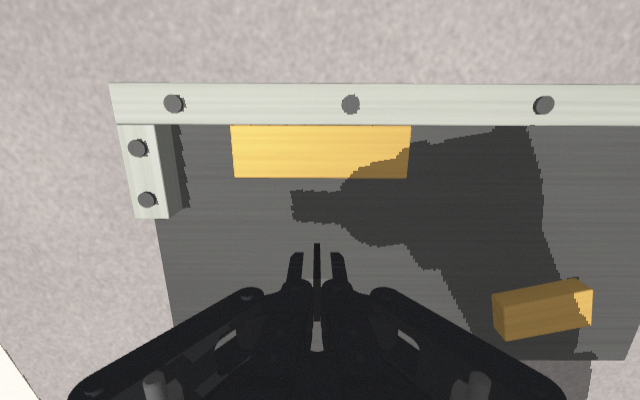

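The bar lies on the fence at local (-17, -102.5), yaw 0. That leaves about 42 mm to slide along it.

```bash
python3 -m creep '0.8 -0.4 0 0 0 0 1; 1.6 -0.8 0 0 0 0 1; 2.23 -1.12 0 0 0 0 1; 2.23 -1.12 0 0 0 0 1; 2.23 -1.12 0.6 0 0 0 1; 2.23 -1.12 1.1 0 0 0 1; 2.23 -1.12 1.4 0 0 0 1; 2.23 -1.12 1.56 0 0 0 1; 2.23 -1.12 1.56 0 0 0 1'
python3 - <<'E'
from h import *
from cell import ctrl
s=ctrl.read_state(); st(s); goto(s,-22,-130,22)
d=ctrl.get_image('wrist'); cv2.imwrite('pics/w7.png',d['img'][...,::-1])
E
```

```text
clock: 7.75
eef_pos: [645.4, -71.8, 17.5]
tool_rot: [3.138, -0.0, -1.735]
force: [0.1, 0.0, 0.4]
width: -0.1
t 7.75 loc [ -27.2 -190.4] z 17.5 rpy [ 1.7979e+02 -1.0000e-02 -9.9400e+01] F [0.1 0.  0.4] w -0.1 q7 -1.63
row [-1.509 -0.131 -0.114] [ 0.21 -0.01  0.03]
```

View pics/w7.png

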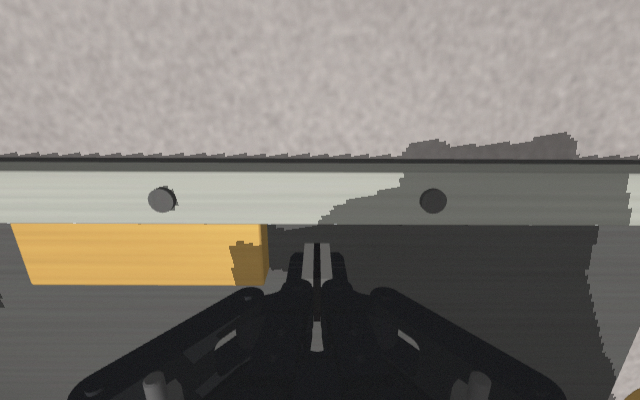

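```bash
python3 -m creep '0 -0.13 -0.1 0 0 0 1; -0.15 -0.13 -0.1 0 0 0 1; -0.3 -0.13 -0.1 0 0 0 1; -0.45 -0.13 -0.1 0 0 0 1; -0.6 -0.13 -0.1 0 0 0 1; -0.75 -0.13 -0.1 0 0 0 1; -0.9 -0.13 -0.1 0 0 0 1; -1.05 -0.13 -0.1 0 0 0 1; -1.2 -0.13 -0.1 0 0 0 1; -1.2 -0.13 -0.1 0 0 0 1'
python3 - <<'E'
from h import *
from cell import ctrl
s=ctrl.read_state(); st(s); goto(s,-22,-130,22)
d=ctrl.get_image('wrist'); cv2.imwrite('pics/w8.png',d['img'][...,::-1])
E
```

```text
clock: 8.63
eef_pos: [660.7, -25.6, 24.8]
tool_rot: [-3.14, -0.001, -1.734]
force: [-0.5, -3.2, 5.3]
width: -0.1
t 8.63 loc [ -19.7 -142.2] z 24.8 rpy [-1.7989e+02 -6.0000e-02 -9.9370e+01] F [-0.5 -3.2  5.3] w -0.1 q7 -1.69
row [-0.306  0.057  0.069] [-0.11 -0.06  0.07]
```

View pics/w8.png

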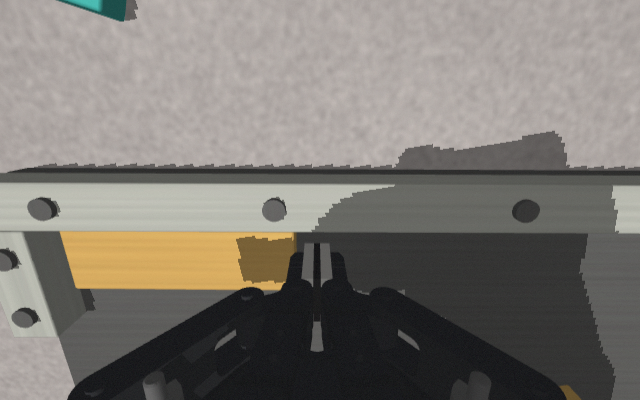

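```bash
python3 -m creep '-0.1 0.05 0.03 0 0 0 1; -0.2 0.05 0.03 0 0 0 1; -0.2 0.05 0.03 0 0 0 1'; python3 -m creep '-0.05 0 0 0 0 0 1; -0.1 0 0 0 0 0 1; -0.1 0 0 0 0 0 1'
python3 - <<'E'
from h import *
from cell import ctrl
s=ctrl.read_state(); st(s)
d=ctrl.get_image('wrist'); cv2.imwrite('pics/w9.png',d['img'][...,::-1])
E
```

```text
clock: 8.93
eef_pos: [660.7, -20.9, 24.4]
tool_rot: [-3.137, -0.004, -1.737]
force: [-0.7, -7.6, 10.6]
width: 0.2
clock: 9.18
eef_pos: [661.1, -17.7, 24.4]
tool_rot: [-3.138, -0.004, -1.737]
force: [-0.3, -9.1, 11.5]
width: 0.0
t 9.18 loc [ -20.6 -134.4] z 24.4 rpy [-179.79   -0.24  -99.55] F [-0.3 -9.1 11.5] w 0.0 q7 -1.7
```

View pics/w9.png

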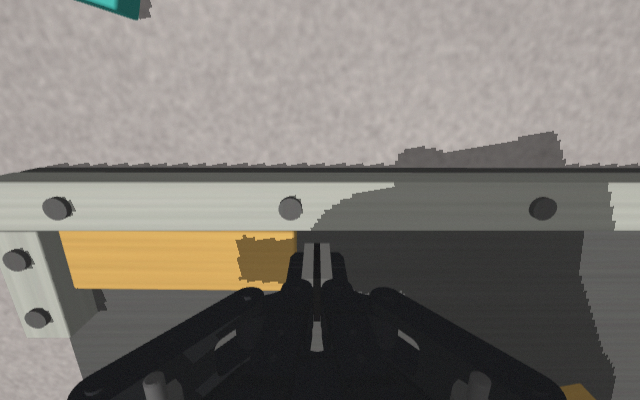

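The side of a finger knuckle is riding on the bar's top edge, giving 11 N upward. I'll back off and turn the tool 90° so the flat pad faces do the pushing, as in the first push.

```bash
python3 -m creep '0.2 0 0 0 0 0 1; 0.5 0 0 0 0 0 1; 0.8 0 0 0 0 0 1; 0.8 0 -1 0 0 0 1; 0.8 0 -1.5 0 0 -7 1; 0.8 0 -1.5 0 0 -14 1; 0.8 0 -1.5 0 0 -21 1; 0.8 0 -1.5 0 0 -28 1; 0.8 0 -1.5 0 0 -35 1; 0.8 0 -1.5 0 0 -42 1' && python3 -m creep '0 0 0 0 0 -48 1; 0 0 0 0 0 -48 1; 0 0 0 0 0 -48 1; 0 0 0 0 0 -48 1; 0 0 0 0 0 -48 1; 0 0 0 0 0 -48 1; 0 0 0 0 0 -48 1; 0 0 0 0 0 -48 1'
python3 - <<'E'
from h import *
from cell import ctrl
s=ctrl.read_state(); st(s); goto(s,-22,-168,23,A)
d=ctrl.get_image('wrist'); cv2.imwrite('pics/w10.png',d['img'][...,::-1])
E
```

```text
clock: 10.07
eef_pos: [653.9, -45.5, 82.0]
tool_rot: [3.141, 0.001, -0.996]
force: [-0.1, -0.2, 0.5]
width: 0.1
clock: 10.73
eef_pos: [653.9, -45.8, 81.8]
tool_rot: [-3.141, 0.002, -0.163]
force: [-0.1, -0.3, -0.4]
width: 0.0
t 10.73 loc [ -23.1 -163.3] z 81.8 rpy [-1.7995e+02  9.0000e-02 -9.3400e+00] F [-0.1 -0.3 -0.4] w 0.0 q7 -0.48
row [0.03  0.119 1.469] [-0.05  0.09  0.09]
```

View pics/w10.png

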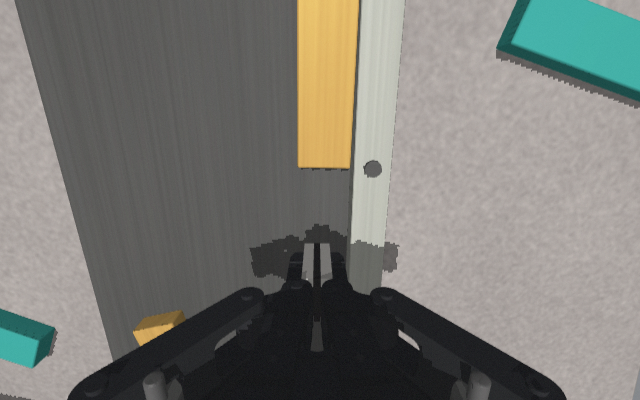

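```bash
python3 -m creep '-0.02 0.1 0.5 0 0 0 1; -0.02 0.1 0.9 0 0 0 1; -0.02 0.1 1.2 0 0 0 1; -0.02 0.1 1.4 0 0 0 1; -0.02 0.1 1.46 0 0 0 1; -0.02 0.1 1.46 0 0 0 1'
python3 - <<'E'
from h import *
from cell import ctrl
s=ctrl.read_state(); st(s); goto(s,-22,-131,23,A)
E
```

```text
clock: 11.28
eef_pos: [652.9, -48.6, 23.5]
tool_rot: [-3.141, 0.001, -0.165]
force: [0.6, 0.9, 0.9]
width: 0.3
t 11.28 loc [ -23.7 -166.3] z 23.5 rpy [-1.7999e+02  6.0000e-02 -9.4400e+00] F [0.6 0.9 0.9] w 0.3 q7 -0.5
row [ 0.041 -0.881  0.012] [-0.01  0.06 -0.  ]
```

```bash
python3 -m creep '0.03 -0.15 0 0 0 0 1; 0.03 -0.3 0 0 0 0 1; 0.03 -0.45 0 0 0 0 1; 0.03 -0.6 0 0 0 0 1; 0.03 -0.7 0 0 0 0 1; 0.03 -0.75 0 0 0 0 1; 0.03 -0.75 0 0 0 0 1'
python3 - <<'E'
from h import *
from cell import ctrl
s=ctrl.read_state(); st(s)
d=ctrl.get_image('wrist'); cv2.imwrite('pics/w11.png',d['img'][...,::-1])
E
```

```text
clock: 11.87
eef_pos: [659.5, -18.4, 24.3]
tool_rot: [-3.141, -0.0, -0.163]
force: [0.2, 0.0, 0.8]
width: -0.1
t 11.87 loc [ -22.1 -135.4] z 24.3 rpy [-1.7997e+02 -1.0000e-02 -9.3500e+00] F [0.2 0.  0.8] w -0.1 q7 -0.54
```

View pics/w11.png

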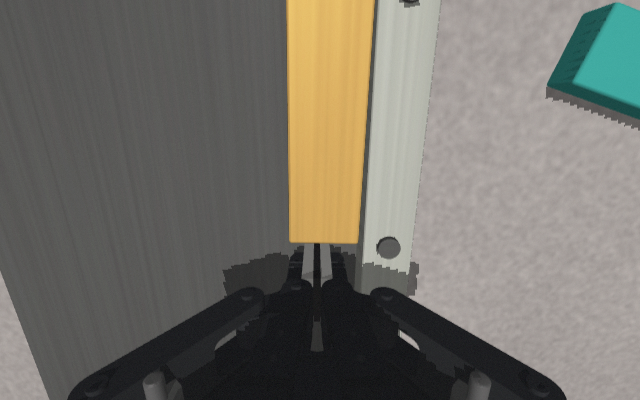

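The pad faces are just touching the bar's end at row 243. I'll make the last few millimetres in small steps.

```bash
python3 -m creep '0 -0.05 0 0 0 0 1; 0 -0.08 0 0 0 0 1; 0 -0.08 0 0 0 0 1'; python3 -m creep '0 -0.05 0 0 0 0 1; 0 -0.05 0 0 0 0 1';python3 -m creep '0 -0.05 0 0 0 0 1; 0 -0.05 0 0 0 0 1'
python3 - <<'E'
from h import *
from cell import ctrl
s=ctrl.read_state(); st(s)
E
```

```text
clock: 12.17
eef_pos: [659.8, -16.7, 24.1]
tool_rot: [3.141, 0.0, -0.165]
force: [-0.3, 0.3, 0.2]
width: 0.1
clock: 12.33
eef_pos: [660.0, -15.6, 24.1]
tool_rot: [3.14, 0.0, -0.165]
force: [-0.8, -3.2, 0.7]
width: 0.0
clock: 12.5
eef_pos: [660.4, -12.8, 24.1]
tool_rot: [3.141, 0.0, -0.165]
force: [-1.2, -2.1, 0.7]
width: -0.1
t 12.5 loc [ -22.1 -129.7] z 24.1 rpy [179.97   0.    -9.44] F [-1.2 -2.1  0.7] w -0.1 q7 -0.55
```

```bash
python3 -m creep '0 -0.05 0 0 0 0 1; 0 -0.05 0 0 0 0 1';python3 -m creep '0 -0.05 0 0 0 0 1; 0 -0.05 0 0 0 0 1'
python3 - <<'E'
from h import *
from cell import ctrl
s=ctrl.read_state(); st(s)
d=ctrl.get_image('top'); cv2.imwrite('pics/t3.png',cv2.resize(d['img'][125:205,215:335,::-1],None,fx=6,fy=6,interpolation=cv2.INTER_CUBIC))
E
```

```text
clock: 12.67
eef_pos: [660.8, -10.8, 24.1]
tool_rot: [3.141, -0.0, -0.164]
force: [-0.4, -3.5, 0.6]
width: -0.3
clock: 12.83
eef_pos: [660.7, -10.8, 24.1]
tool_rot: [3.138, 0.001, -0.165]
force: [-0.6, -6.1, 1.5]
width: -0.0
t 12.83 loc [ -22.1 -127.7] z 24.1 rpy [ 1.7981e+02  3.0000e-02 -9.4700e+00] F [-0.6 -6.1  1.5] w -0.0 q7 -0.55
```

View pics/t3.png

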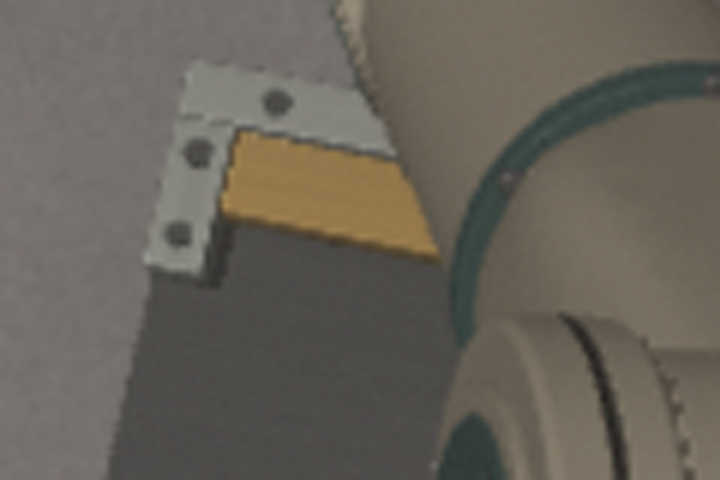

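```bash
python3 -m creep '0 -0.06 0 0 0 0 1; 0 -0.1 0 0 0 0 1; 0 -0.1 0 0 0 0 1'; python3 -m creep '0 0.2 0 0 0 0 1; 0 0.5 0 0 0 0 1; 0 1 0 0 0 0 1; 0 1 -1 0 0 0 1; 0 1.5 -2 0 0 0 1; -1 2.5 -3 0 0 0 1; -2 3.5 -4 0 0 0 1; -3 4.5 -4 0 0 0 1; -4 5 -4 0 0 0 1; -4 5 -4 0 0 0 1'
python3 - <<'E'
from h import *
from cell import ctrl
s=ctrl.read_state(); st(s)
for nm in('top','scene'):
  d=ctrl.get_image(nm); cv2.imwrite(f'pics/{nm}4.png',d['img'][...,::-1])
  n,l,q,c=cv2.connectedComponentsWithStats(brass(d['img']))
  for i in range(1,n):
    if q[i,4]>150 and nm=='top' and 200<c[i][0]<440 and 100<c[i][1]<270:
        ys,xs=np.nonzero(l==i); P=toz(d,np.c_[xs,ys],33)[:,:2]
        print(c[i],cv2.minAreaRect(((P-C)@Rm).astype(np.float32)))
  if nm=='top': cv2.imwrite('pics/t5.png',cv2.resize(d['img'][125:205,215:335,::-1],None,fx=6,fy=6,interpolation=cv2.INTER_CUBIC))
E
```

```text
clock: 13.13
eef_pos: [660.8, -10.7, 24.1]
tool_rot: [3.133, 0.001, -0.167]
force: [-2.7, -12.0, 3.7]
width: 0.4
clock: 13.97
eef_pos: [492.8, -163.7, 180.2]
tool_rot: [-3.14, -0.003, -0.163]
force: [0.0, -1.9, 0.3]
width: 0.2
t 13.97 loc [-162.7 -306. ] z 180.2 rpy [-1.7993e+02 -1.4000e-01 -9.3600e+00] F [ 0.  -1.9  0.3] w 0.2 q7 -0.25
[276.04052098 158.08683068] ((-19.958744049072266, -58.513587951660156), (118.9307632446289, 36.938720703125), 89.38996124267578)
[352.07335907 228.2972973 ] ((-155.85296630859375, -278.7092590332031), (36.26091766357422, 45.71172332763672), 11.029661178588867)
```

View pics/t5.png

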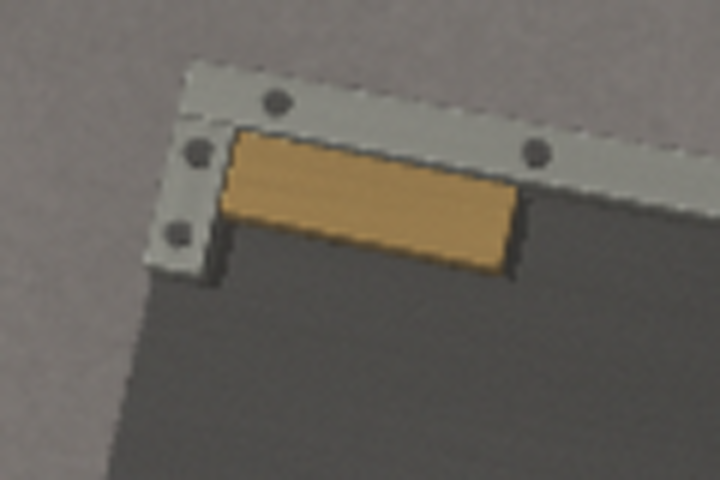

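View pics/scene4.png

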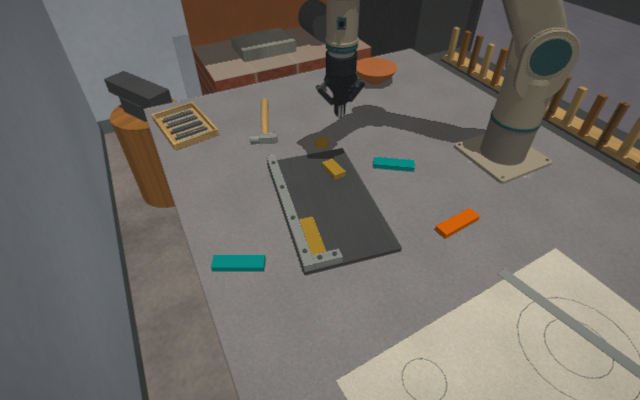

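The bar sits in the corner at local (-20, -58.5), 0.6° off square, against a target of (-18, -60). The short bar and disc are where they began, and the arm is clear.

```bash
python3 - <<'E'
from cell import ctrl
print(ctrl.finish_job())
E
```

```text
the job is handed in; nothing more can be done
None
```

The long brass bar now sits square in the corner of the two stops, and I've handed the job in. I pushed it flat to the long fence with slightly opened fingers, then slid it along the fence against the end stop with closed fingers. After that I let go and raised the arm clear.

- **Contact:** On the last press against each stop the tool no longer moved. The force rose to about 10 N at the fence and 12 N at the end stop.
- **Final position:** The top camera puts the bar's centre at (-20, -58.5) mm from the corner, about 0.6° off the fence. The target was (-18, -60), so it is within the 2 mm calibration and any remaining gap is 2 mm or so.
- **Short bar and disc:** In the last scene picture they look where they started. The arm partly hid both in the last top view, so I judged this by eye.
- **What went wrong:** On the first push along the fence, a finger knuckle rode on the bar's top edge, with about 11 N upward on the tool. I backed off, turned the tool 90° and finished with the flat pad faces.
- **Time:** About 14 s of the 48 s allowed.

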